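Clamp a lock cylinder with a loose square-drive crank

TASK

Take the loose crank out of its rest and seat it in the well of the clamping fixture: its square end must be felt into the hidden square socket, pressing gently, until the collar sits fully home on the rim. Then turn the crank clockwise (seen from above) until the sprung jaw has clearly gripped the lock cylinder, and stop there without overtightening; leave the crank standing seated and let go. Move the jaw only with the crank, do not touch the jaw, its pad or the lock cylinder, and leave the other things on the desk as they are.

Things in the scene. Friction and masses are not known exactly. Their poses are not given: they have to be found in the camera images.
- crank: Loose steel crank, 0.45 kg, upright in its rest. Origin: on its turning axis at the underside of its round collar (48 mm diameter, 8 mm thick). z up. A flat arm (18 mm wide, top 14 mm above the origin) leads along +x to an upright black handle. Below the collar: a round shank of 30 mm diameter, 30 mm long (chamfered, oiled), then a square end. Above it, on the axis: a hub block for gripping.
- crank_tip (a point): Centre of the crank's lower end, on its axis 46 mm below its origin. The square end is 18 x 18 mm and 16 mm long, its sides parallel to the crank's x and y.
- hub_grip (a point): Centre of the crank's hub block, on the axis 28 mm above the crank's origin, axes as the crank's. The block is 26 mm along x and 18 mm along y, its top 42 mm above the crank's origin. Grip it across the flat sides (18 mm, along y).
- handle_grip (a point): Gripping point of the crank's round black handle, 70 mm from the axis along the crank's +x, 40 mm above its origin. The handle is an upright sleeve of 19 mm diameter, from 18 to 60 mm above the crank's origin, spinning freely on its pin, so that the fingers need not turn with the crank.
- crank_rest: Fixed holder: a dark upright tube, 55 mm outside diameter, 56 mm high, on a round flange of 72 mm. Origin at the centre of its underside. Its plain round bore (34 mm) holds the crank's shank; the crank's collar lies on its rim, 56 mm above the desk. It does not turn the crank.
- fixture: Fixed clamping fixture: dark base plate 100 x 176 x 12 mm, a grey 16-sided tower (54 mm across, 70 mm high) round a vertical well, and on its -y side a moving jaw, the lock cylinder and a fixed jaw (tops about 46 mm above the desk). Origin on the well's axis at the underside; z up. The jaw closes towards -y; the fixed jaw's face is at y = -114 mm.
- well_mouth (a point): Centre of the well's mouth, on the rim 70 mm above the fixture's origin, axes as the fixture's. The well is a vertical bore of 32 mm diameter with a 45 degree chamfer, 5 mm deep, at its mouth. When the crank is seated its origin lies at this point and its collar on the rim; while its square end only stands on top of the hidden socket the collar is about 15.5 mm above the rim.
- socket (a point): On the well's axis, 30.5 mm below the rim: the upper edge of the spindle's hidden square socket (20 mm across flats, 22 mm deep; axes here are the fixture's). Its flats start at an unmeasured angle, up to 43 degrees either way from square to these axes. The crank drops in when the squares agree within about 6 degrees. Turning the spindle takes 0.5 Nm; a push of 5 to 10 N while searching does not turn it.
- jaw: Steel moving jaw, 70 x 12 x 30 mm, between tower and pad. Origin as the fixture's, shifted by its travel along the fixture's -y: 10 mm per radian of crank turned clockwise seen from above. Travel starts at -8 to +8 mm; the lock cylinder is tight between pad and fixed jaw at about 22 mm (1.4 to 3.0 rad of turn), and the stop is at 33 mm. It stays where it is left.
- pad: Black sprung pad on the jaw, 66 x 8 x 28 mm, face 66 mm from the well's axis at jaw travel 0. Its origin is the jaw's, shifted towards the jaw (+y) as it is pressed back: 8 N per mm; 0.1 rad of crank gives 1 mm. Free running takes about 7 N along the handle's path; 40 N of clamping adds about 6 N there. Good: 20 to 50 N; under 10 N is loose, over 68 N (8.5 mm) overtightened.
- lock_cylinder: Brass lock cylinder, 26 x 73 x 17 mm, 0.19 kg, lying loose on the fixture's base plate between the pad and the fixed jaw, its length across the jaws' closing direction. Origin at the centre of its underside; its y is its length.
- oil_bottle: Bystander: small dropper bottle, 33 mm diameter, 102 mm high, origin under its centre.
- spare_cylinder: Bystander: a nickel lock cylinder on the desk, 26 x 73 x 17 mm, origin under its centre.
- chip_brush: Bystander: flat chip brush lying on the desk near its front edge, 36 x 153 x 15 mm, length along its y, origin under its centre.
Not all that is in view belongs to the job. Leave any turquoise look-alike of the lock_cylinder alone.

How it is judged:
By the outcome, as a careful person would: the job done as asked, in the order asked, and still so for the second after the job is handed in, with the robot touching nothing.
It also fails if it takes over 72 s, if anything falls off the work surface, if the arm or the gripper's body presses on something with over 40 N, if the wrist force passes 120 N, or if a joint passes its speed limit or range.

ROBOT

A 7-joint arm with a two-finger parallel gripper is mounted at the origin on a cart in front of the work surface, level with it; the furniture and walls round the work are solid. World frame = base frame: x ahead of the robot, y to its left, z up, the work surface at z = 0. Lengths are in mm, angles in degrees, forces in N, time in s.
With the tool pointing down it reaches from about 350 to 900 mm from the base axis. Payload 19.9 kg.
Tool frame: the origin (TCP) lies at the very end of the fingers, on their centre line; the grasp point (between the pads) lies robot.grip_depth behind it (robot.grip_depth is the distance from the TCP to the grasp point, in mm); z points along the fingers, y is the line along which they close (so a half turn about z gives the same grasp; the last joint's range is limited). The gripper opens to 85 mm and grips with 20 to 120 N. Pads are 22 mm wide; open, the fingers measure 114 mm over their backs; the gripper's body (76 mm by 85 mm) begins 54 mm behind the grasp point. The pads swing forward as they close: fully open they stand 13 mm farther back than shut.
Start: joints at [71.992, 23.915, -0.59, 92.452, 0.269, 63.638, -3.037], TCP at [168.389, -601.869, 231.26] pointing down, gripper open.
Joint ranges: [-161.28, 161.28], [-22.2, 115.67], [-73.04, 71.86], [3.21, 147.25], [-68.34, 248.33], [10.77, 114.83], [-161.83, 161.83]. Speed limits (degrees/s): [108.29, 108.29, 136.94, 136.94, 172.46, 172.46, 172.46].

INTERFACE

Orientations are given as a 3x3 rotation matrix whose columns are the frame's x, y, z axes.
In Python, from station import robot, cams gives the robot as it stands. Calls block until the motion is done:
- robot.goto(position, orientation): joint-space move of the TCP to a pose.
- robot.servo_line(position, orientation=None, vel=150): straight line of the TCP; orientation=None keeps the orientation; vel is the mean speed in mm/s.
- robot.movej(angles): joint-space move.
- robot.set_gripper(opening): finger opening in mm; the grip force is fixed at half the most; returns when the fingers have stopped.
- robot.wait(seconds).
- robot.inverse_kinematics(position, orientation): joint angles nearest the present ones, or None.
- robot.observe(): the state.
- cams.grab_frame(name): name is "scene" or "top"; returns the picture (420x560x3 uint8, red, green, blue); there is no depth.
- cams.get_calibration(name): a dict with "fx", "fy", "cx", "cy" (pixels), "k1" (the pictures are not rectified: a ray, as slopes to the right and down, at radius r is drawn at 1 + k1 r^2 times it, then the intrinsics apply), "rvec" (rotation vector, rad) and "tvec" (3), from world to camera coordinates, as OpenCV has them. Camera axes: x right, y down, z forward; pixel columns grow to the right and rows downward; lengths in mm; the calibration is good to about 2 mm. A picture is of the moment at which its call begins. get_calibration takes no time and is no camera call.
A pose or a line that the arm cannot do raises robot.Unreachable and nothing moves.
- robot.sign_off(): hands the job in; it is judged then, once.
The state is a dict: "time_s": time; "qpos": joint angles; "qd": joint speeds; "tau": joint torques, N m; "tcp_pos": TCP position; "orientation": TCP orientation; "ft_force": force on the tool from outside, world axes, zero at the start; "torque": the same for the moment, N m; "opening": finger opening in mm; "gripper_force": force on a finger pad.
Only numpy, scipy, OpenCV 4.12 (cv2) and the standard library are available. Lean on these libraries where they do the work, as an engineer would, in place of code of your own. Each camera call takes 0.05 s, during which the arm holds its last target. There are 200 camera calls.

## Working session

There is one attempt and no reset: what is moved stays moved. The work goes in short steps, each a Python script; the robot and the scene stay as the last script left them, time stands still between calls to the robot, and variables do not carry over. Pictures are saved under pics/ and viewed, at most 10 in all, crops included, and the job is handed in when it is done.

```bash
mkdir -p pics; ls
python3 - <<'E'
from station import robot,cams
import cv2
for n in("scene","top"):
    im=cams.grab_frame(n); cv2.imwrite(f"pics/{n}0.png",cv2.resize(im[:,:,::-1],(800,600),interpolation=cv2.INTER_CUBIC)); cv2.imwrite(f"{n}_raw.png",im[:,:,::-1]); print(cams.get_calibration(n))
o=robot.observe();print(o["ft_force"],o["torque"],o["opening"],o["time_s"],robot.grip_depth);print(o["orientation"])
E
```

```text
pics
{'fx': 518.3774420471324, 'fy': 518.3774420471324, 'cx': 276.62412746569333, 'cy': 207.37285687492349, 'k1': -0.15640472496450916, 'rvec': array([ 1.24570333, -2.33796198,  0.93169635]), 'tvec': array([237.02965141, 393.05089589, 675.65800729])}
{'fx': 433.4675818373942, 'fy': 433.4675818373942, 'cx': 277.145143733483, 'cy': 210.30957723607165, 'k1': 0.0009056016314268763, 'rvec': array([ 2.21291781, -2.1532731 ,  0.13470678]), 'tvec': array([-82.34780119, 554.76280492, 898.73728037])}
[-0.24859286  0.67979208 -0.18941908] [-0.04125518  0.04227644 -0.03092561] 85.88055474869819 0.1 18.700000000000003
[[ 9.63014727e-01  2.69448493e-01 -3.80972650e-04]
 [ 2.69448746e-01 -9.63014204e-01  1.00766625e-03]
 [-9.53679208e-05 -1.07305004e-03 -9.99999420e-01]]
```

View pics/scene0.png

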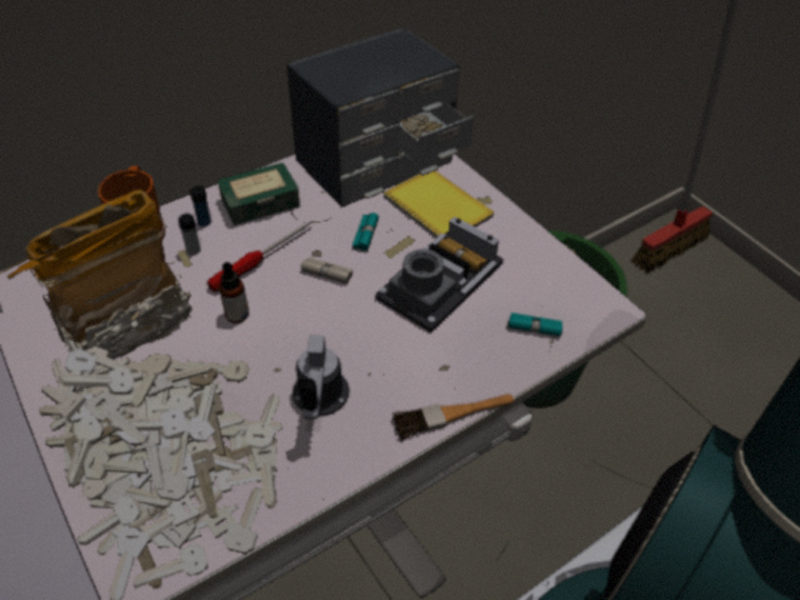

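View pics/top0.png

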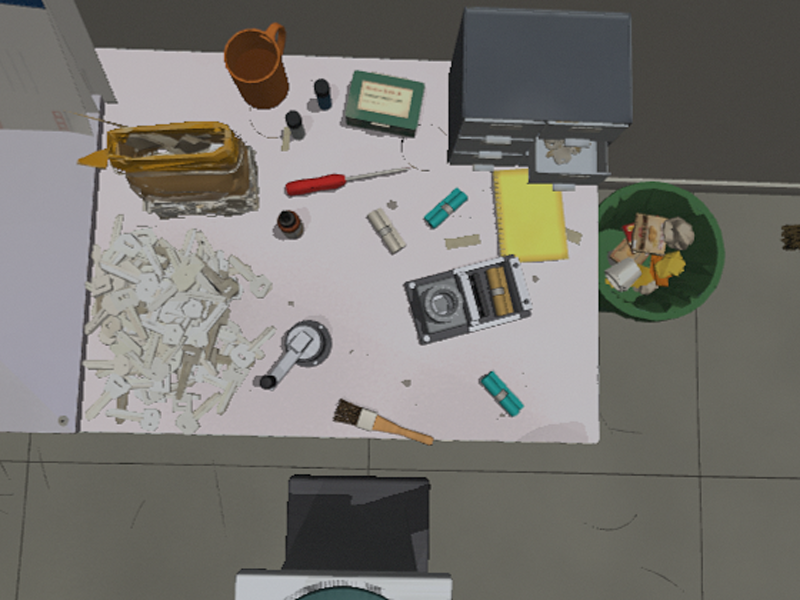

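The top view shows the crank at (305,343) with its handle at (267,380), and the fixture tower at (440,303) with its jaws on the right. There is one brass cylinder, at (500,290) between the jaws. It is the lock_cylinder. The turquoise ones at (446,208) and (501,394) are look-alikes, and the nickel one at (386,231) is the spare. I'll enlarge this area to confirm.

Run:
```python
import cv2
im=cv2.imread("top_raw.png")[165:310,175:375]
cv2.imwrite("pics/c1.png",cv2.resize(im,None,fx=4,fy=4,interpolation=cv2.INTER_CUBIC))
im=cv2.imread("scene_raw.png")[140:290,190:365]
cv2.imwrite("pics/c2.png",cv2.resize(im,None,fx=4,fy=4,interpolation=cv2.INTER_CUBIC))
```

```text
(no output)
```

View pics/c1.png

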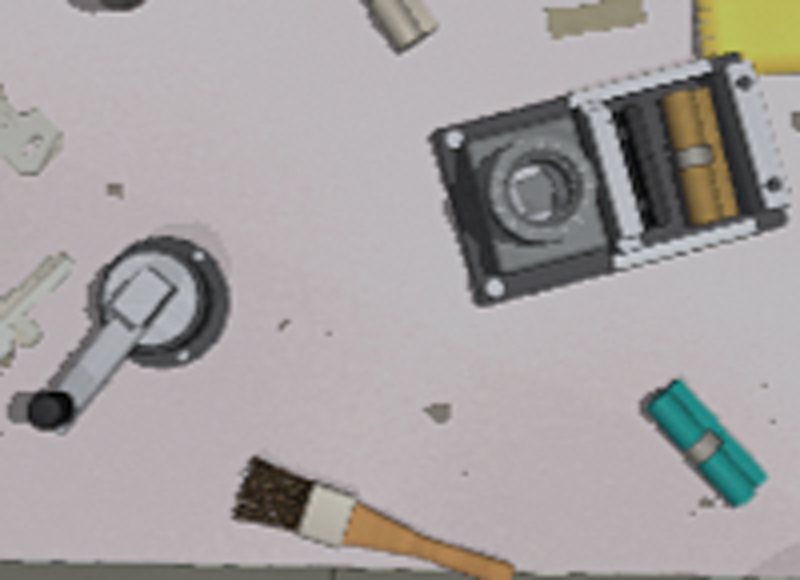

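View pics/c2.png

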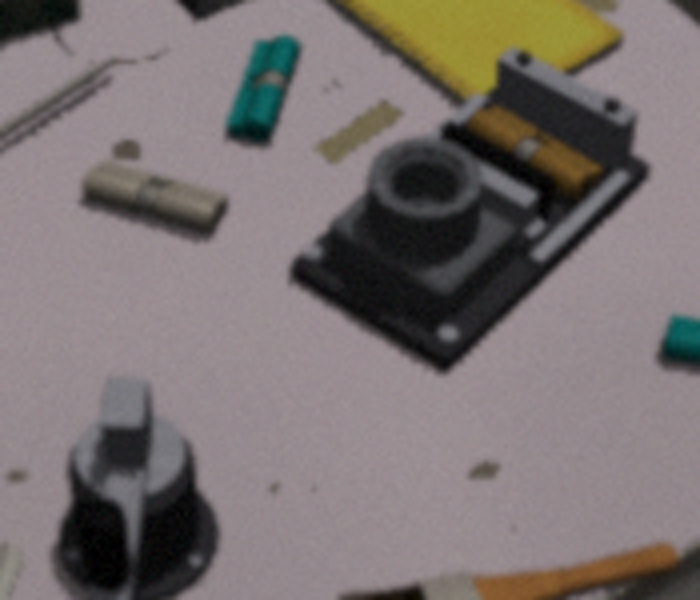

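The crops confirm it: the brass cylinder at top-crop (700,155) lies between the black pad and the fixed jaw, and the others lie on the desk. The hub top is at (141,297), the handle top at (50,409), the tower rim centre at (540,187), and the plate corners at (432,137), (483,305), (738,55) and (788,222).

```bash
cat > h.py <<'E'
import numpy as np, cv2
from station import robot,cams
def ray(n,px):
    c=cams.get_calibration(n); a=np.array([(px[0]-c['cx'])/c['fx'],(px[1]-c['cy'])/c['fy']]); u=a.copy()
    for _ in range(20): u=a/(1+c['k1']*(u@u))
    R=cv2.Rodrigues(c['rvec'])[0]; return -R.T@c['tvec'], R.T@np.r_[u,1]
def atz(n,px,z):
    o,d=ray(n,px); return (o+d*(z-o[2])/d[2])[:2]
T=lambda u,v:(175+(u-1.5)/4,165+(v-1.5)/4)
S=lambda u,v:(190+(u-1.5)/4,140+(v-1.5)/4)
def down(deg):  # tool down, tool x at angle deg in world
    a=np.radians(deg);c,s=np.cos(a),np.sin(a); return np.array([[c,s,0],[s,-c,0],[0,0,-1.]])
E
python3 - <<'E'
from h import *
np.set_printoptions(precision=1,suppress=True)
p=lambda *a:print(*a)
p("hub",atz("top",T(141,297),98),atz("scene",S(127,388),98))
h=atz("top",T(141,297),98);g=atz("top",T(50,409),116);p("handle",g,np.linalg.norm(g-h),np.degrees(np.arctan2(*(g-h)[::-1])))
p("collar c",atz("top",T(153,303),64), "scene", atz("scene",S(133,455),64))
p("rest flange",atz("top",T(160,302),6))
p("rim",atz("top",T(540,187),70),atz("scene",S(427,173),70))
c=[atz("top",T(*q),12) for q in((432,137),(483,305),(738,55),(788,222))];p("corners",c)
for a,b in((0,1),(2,3),(0,2),(1,3)):
    d=c[b]-c[a];p(np.linalg.norm(d),np.degrees(np.arctan2(d[1],d[0])))
p("scene corners",[atz("scene",S(*q),12) for q in((293,262),(445,363),(648,166))])
p("bottle",atz("top",(289*.7,218*.7),100), "jaw end",atz("top",T(590,110),42),atz("top",T(632,240),42),"cyl",atz("top",T(699,155),29))
p(robot.observe()["qpos"])
E
```

```text
hub [490.1  64.6] [496.2  61.6]
handle [435.3 103.2] 66.93352541331421 144.8401679148705
collar c [488.1  62.8] scene [488.6  65.7]
rest flange [490.2  66.1]
rim [ 552.4 -132.6] [ 554.  -134.3]
corners [array([583.8, -78.9]), array([ 493.1, -108.7]), array([ 634.2, -246.3]), array([ 542.8, -274.4])]
95.47562883652598 -161.77700676312628
95.6730065964565 -162.90299346802584
174.8552706431081 -73.23992824702681
172.98053790871484 -73.31506480822509
scene corners [array([586.3, -78.9]), array([ 491.6, -103. ]), array([ 542. , -270.6])]
bottle [660.7  86.4] jaw end [ 596.9 -161.2] [ 528.5 -184.5] cyl [ 576.1 -222. ]
[72.  23.9 -0.6 92.5  0.3 63.6 -3. ]
```

Run:
```python
from h import *
np.set_printoptions(precision=0,suppress=True)
ik=robot.inverse_kinematics
for a in (144.5,-35.5):
    print(a,ik([490,65,69],down(a)))
for a in (150,105,60,15,-30,-75,-120):
    print(a,ik([553,-133.4,120],down(a)))
o=robot.observe();t=o["time_s"];z=o["tcp_pos"];robot.servo_line([z[0],z[1],z[2]+1],vel=20);o=robot.observe();print("%.3f"%(o["time_s"]-t))
```

```text
144.5 [ 29.  33. -49. 117.  35.  46.  13.]
-35.5 [  10.   26.  -26.  117.   17.   40. -152.]
150 [ 40.  31. -38. 105.  23.  52.  51.]
105 [ 39.  30. -37. 105.  23.  52.   7.]
60 [ 34.  29. -30. 105.  18.  51. -35.]
15 [ 29.  28. -23. 105.  14.  50. -76.]
-30 [  20.   26.  -12.  106.    7.   49. -115.]
-75 [  13.   26.   -3.  106.    2.   48. -156.]
-120 [ 56.  41. -62. 105.  42.  61. 127.]
0.250
```

Run:
```python
from h import *
np.set_printoptions(precision=1,suppress=True)
R=down(144.5)
robot.goto([490,64.5,150],R)
o=robot.observe();print(o["time_s"],o["tcp_pos"],o["ft_force"],o["torque"])
robot.servo_line([490,64.5,56+32-robot.grip_depth],vel=80)
o=robot.observe();print(o["ft_force"])
robot.set_gripper(10)
o=robot.observe();print(o["time_s"],o["tcp_pos"],o["ft_force"],o["torque"],o["opening"],o["gripper_force"])
cv2.imwrite("pics/g.png",cv2.resize(cams.grab_frame("top")[180:270,165:285,::-1],None,fx=5,fy=5,interpolation=cv2.INTER_CUBIC))
```

```text
2.9833 [490.2  63.8 149.9] [-0.3  0.1  0.3] [ 0.  -0.   0.1]
[0.5 0.4 1.1]
4.775 [490.2  64.6  69.5] [-1.1 -1.1  6.3] [-0.   0.1  0.1] 17.07065911323638 58.887181878089905
```

Run:
```python
from h import *
np.set_printoptions(precision=1,suppress=True)
robot.servo_line([490,64.5,160],vel=100)
o=robot.observe();print(o["time_s"],o["tcp_pos"],o["ft_force"],o["torque"],o["opening"])
robot.goto([553,-133.4,150],down(147))
robot.wait(.3)
o=robot.observe();print(o["time_s"],o["tcp_pos"],o["ft_force"],o["torque"],o["opening"])
a=cams.grab_frame("top")[150:290,240:380,::-1];b=cams.grab_frame("scene")[100:240,230:370,::-1]
cv2.imwrite("pics/w.png",cv2.resize(np.hstack([a,b]),(800,400),interpolation=cv2.INTER_CUBIC))
```

```text
5.8833 [489.7  64.4 159.5] [-0.4 -0.1 -5. ] [-0.1  0.   0. ] 17.307605447668738
7.025 [ 553.  -132.8  150.1] [-0.1  1.2 -4.5] [-0.  -0.1  0. ] 17.395762847609188
```

View pics/w.png

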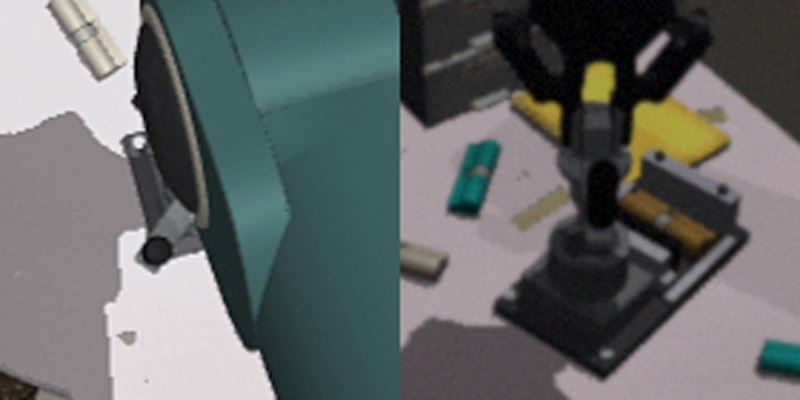

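The crank is held upright over the tower. Its handle top is at top-crop (155,248), and in the scene half its tip is over the rim at about (590,240).

Run:
```python
from h import *
np.set_printoptions(precision=1,suppress=True)
h=atz("top",(240+155*.35,150+248*.35),150-13.3+60);c=np.array([553,-133]);d=h-c
print(h,np.linalg.norm(d),np.degrees(np.arctan2(d[1],d[0])), h-70*np.array([np.cos(np.radians(147)),np.sin(np.radians(147))]))
```

```text
[494.8 -94. ] 70.05017781082208 146.17924711931906 [ 553.5 -132.1]
```

```bash
cat >> h.py <<'E'
class Comp:
    """stepping with sideways compliance; commanded pose p (xy,z), yaw a"""
    def __init__(s,p,a,f0): s.p=np.array(p,float);s.a=a;s.f0=np.array(f0)
    def step(s,dz=0,da=0,vel=60,g=.12,lim=.6):
        s.p[2]+=dz;s.a+=da
        robot.servo_line(s.p,down(s.a),vel=vel)
        o=robot.observe();s.o=o;s.f=np.array(o["ft_force"])-s.f0
        e=s.f[:2] if np.linalg.norm(s.f[:2])>2 else np.zeros(2)
        s.p[:2]+=np.clip(g*e,-lim,lim)
        return s.f
    def show(s): print("t%.1f a%.0f"%(s.o["time_s"],s.a),"cmd",s.p,"tcp",s.o["tcp_pos"],"f",s.f,"tz %.2f"%s.o["torque"][2],flush=True)
E
python3 - <<'E'
from h import *
np.set_printoptions(precision=1,suppress=True)
f0=np.array(robot.observe()["ft_force"])
c=Comp([553,-133.2,122],147,[0,.3,-4.6])
c.step();c.show()
while c.p[2]>95:
    c.step(-3 if c.p[2]>104 else -1); c.show()
    if c.f[2]>6 or np.linalg.norm(c.f[:2])>25: break
E
```

```text
t7.7 a147 cmd [ 553.  -133.2  122. ] tcp [ 553.1 -133.   122. ] f [ 0.6 -0.6  0.3] tz -0.05
t8.0 a147 cmd [ 553.  -133.2  119. ] tcp [ 553.  -133.2  119. ] f [-0.4  0.1  0.6] tz -0.01
t8.2 a147 cmd [ 553.  -133.2  116. ] tcp [ 552.9 -133.2  115.8] f [ 0.4 -0.6  0.3] tz 0.00
t8.5 a147 cmd [ 553.  -133.2  113. ] tcp [ 552.9 -133.2  112.8] f [-0.   0.  -0.1] tz -0.00
t8.7 a147 cmd [ 553.  -133.2  110. ] tcp [ 552.9 -133.2  109.8] f [ 0.6 -0.3  0.3] tz -0.05
t9.0 a147 cmd [ 553.  -133.2  107. ] tcp [ 552.9 -133.2  106.8] f [0.3 0.3 0.2] tz -0.04
t9.2 a147 cmd [ 553.  -133.2  104. ] tcp [ 552.9 -133.2  103.8] f [ 0.2 -0.8  0.5] tz -0.01
t9.5 a147 cmd [ 553.  -133.2  103. ] tcp [ 553.  -133.2  103. ] f [ 1.1 -0.2  0.2] tz 0.04
t9.7 a147 cmd [ 553.  -133.2  102. ] tcp [ 553.  -133.2  102. ] f [-0.  -0.5  0.4] tz 0.01
t10.0 a147 cmd [ 553.  -133.2  101. ] tcp [ 553.  -133.2  100.9] f [-0.2 -0.4 -0.2] tz -0.04
t10.2 a147 cmd [ 553.  -133.2  100. ] tcp [ 553.  -133.2   99.9] f [-0.2  0.  -0.1] tz 0.02
t10.5 a147 cmd [ 553.  -133.2   99. ] tcp [ 553.1 -133.2   99.1] f [ 0.1 -0.4  1. ] tz -0.01
t10.7 a147 cmd [ 553.  -133.2   98. ] tcp [ 553.3 -133.2   98.5] f [-1.6  0.3  9.4] tz -0.07
```

Contact is at 98.8, as predicted, so the square end is standing on the socket. Next I'll turn clockwise under about 7 N to find the socket.

Run:
```python
from h import *
np.set_printoptions(precision=1,suppress=True)
c=Comp([553,-133.2,98.15],147,[0,.3,-4.6])
c.step();c.show()
while c.a>53:
    dz=np.clip((c.f[2]-7.5)/18,-.5,.5)
    c.step(dz,-3,lim=.3)
    if c.f[2]<3.5 or abs(c.o["torque"][2])>.3: c.show()
    if c.o["tcp_pos"][2]<97: c.show();break
    if np.linalg.norm(c.f[:2])>25: c.show();break
# follow down
while c.o["tcp_pos"][2]>86 and c.o["tcp_pos"][2]<98 and c.f[2]<14 and np.linalg.norm(c.f[:2])<25:
    c.step(-1.5);c.show()
```

```text
t11.0 a147 cmd [ 553.  -133.2   98.2] tcp [ 553.2 -133.2   98.5] f [-1.  -0.1  9.9] tz -0.06
t12.7 a126 cmd [ 553.  -133.2   98. ] tcp [ 552.6 -133.    97.7] f [-0.1  0.3  0.4] tz -0.04
t13.0 a123 cmd [ 553.  -133.2   97.6] tcp [ 552.7 -133.1   97.4] f [-1.2  1.2  0.1] tz 0.04
t13.2 a120 cmd [ 553.  -133.2   97.2] tcp [ 553.  -133.2   97.2] f [-0.2  0.1 -0.7] tz -0.01
t13.5 a117 cmd [ 553.  -133.2   96.7] tcp [ 553.  -133.3   96.8] f [ 0.2 -0.4 -0.8] tz 0.00
t13.5 a117 cmd [ 553.  -133.2   96.7] tcp [ 553.  -133.3   96.8] f [ 0.2 -0.4 -0.8] tz 0.00
t13.7 a117 cmd [ 553.  -133.2   95.2] tcp [ 553.  -133.2   95.1] f [ 1. -1. -0.] tz 0.01
t14.0 a117 cmd [ 553.  -133.2   93.7] tcp [ 553.  -133.2   93.6] f [-0.3  0.3  0.6] tz 0.04
t14.2 a117 cmd [ 553.  -133.2   92.2] tcp [ 552.9 -133.2   92.1] f [ 0.5  0.1 -0.1] tz -0.01
t14.5 a117 cmd [ 553.  -133.2   90.7] tcp [ 553.  -133.2   90.7] f [-0.1 -1.1 -0.5] tz 0.03
t14.7 a117 cmd [ 553.  -133.2   89.2] tcp [ 553.  -133.2   89.1] f [-0.5 -0.   0.9] tz 0.01
t15.0 a117 cmd [ 553.  -133.2   87.7] tcp [ 552.9 -133.2   87.6] f [-0.4 -0.6  0.4] tz 0.06
t15.2 a117 cmd [ 553.  -133.2   86.2] tcp [ 552.9 -133.2   86.1] f [ 1.  -0.7  0.2] tz 0.04
t15.5 a117 cmd [ 553.  -133.2   84.7] tcp [ 553.  -133.2   84.7] f [ 0.5 -1.2 -0.1] tz 0.01
```

Run:
```python
from h import *
np.set_printoptions(precision=1,suppress=True)
c=Comp([553,-133.2,84.7],117,[0,.3,-4.6])
while c.p[2]>80:
    c.step(-.5);c.show()
    if c.f[2]>14: break
robot.set_gripper(45)
o=robot.observe();print(o["time_s"],o["tcp_pos"],np.array(o["ft_force"]),o["opening"])
robot.servo_line([553,-133.2,150],vel=120)
# go over to handle
a=np.radians(117); p=np.array([553,-133.2])+70*np.array([np.cos(a),np.sin(a)])
for yaw in (117,72,27,-18):
    print(yaw,robot.inverse_kinematics([*p,105],down(yaw)))
robot.goto([490,-10,250],down(100))
b=cams.grab_frame("scene")[100:240,230:370,::-1];a=cams.grab_frame("top")[150:290,240:380,::-1]
cv2.imwrite("pics/s.png",cv2.resize(np.hstack([a,b]),(800,400),interpolation=cv2.INTER_CUBIC))
print(robot.observe()["time_s"])
```

```text
t15.7 a117 cmd [ 553.  -133.2   84.2] tcp [ 553.  -133.2   84.2] f [-0.5 -0.8 -0.2] tz 0.01
t16.0 a117 cmd [ 553.  -133.2   83.7] tcp [ 553.  -133.2   83.7] f [-1.1  1.1 -0. ] tz 0.03
t16.2 a117 cmd [ 552.8 -133.2   83.2] tcp [ 553.3 -133.2   83.6] f [-2.  -0.2  9.1] tz 0.01
t16.5 a117 cmd [ 552.2 -133.3   82.7] tcp [ 553.3 -133.2   83.5] f [-4.4 -0.3 17.8] tz -0.00
16.875 [ 552.7 -133.2   82.6] [-0.2  0.3  0.6] 44.74915118283516
117 [ 42.6  31.4 -48.2 111.4  30.2  50.6   5.7]
72 [ 35.5  28.2 -38.5 111.6  23.3  48.1 -33.6]
27 [ 27.7  25.9 -28.6 111.8  16.8  46.3 -73.1]
-18 [  20.    24.4  -19.   112.1   11.    45.2 -113.2]
18.4
```

View pics/s.png

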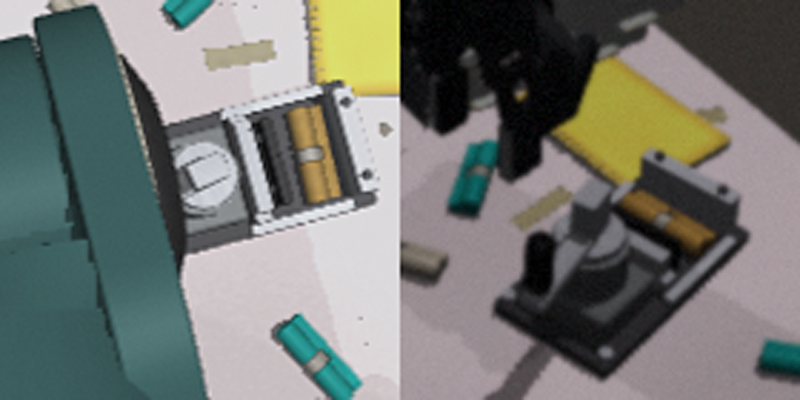

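The crank is seated with its collar flush on the rim. The handle top is at scene half (540,238), heading about 117°. Next I'll grip the handle and turn clockwise while watching the tangential force.

Run:
```python
from h import *
np.set_printoptions(precision=1,suppress=True)
print("handle", atz("scene",(279,183),130))
C=np.array([553,-133.2]);P=lambda d,r=70:np.r_[C+r*np.array([np.cos(np.radians(d)),np.sin(np.radians(d))]),110-robot.grip_depth+1]
R=down(72)
p=P(117);robot.goto([p[0],p[1],170],R);robot.servo_line(p,vel=100)
f0=np.array(robot.observe()["ft_force"]);robot.set_gripper(10)
o=robot.observe();print(o["time_s"],f0,o["ft_force"],o["opening"],o["tcp_pos"])
d=117;r=70.;L=[]
while d>-75:
    d-=3;robot.servo_line(P(d,r),R,vel=60);o=robot.observe();f=np.array(o["ft_force"])-f0
    u=np.array([np.cos(np.radians(d)),np.sin(np.radians(d))]);rad=f[:2]@u;tan=f[:2]@np.array([-u[1],u[0]])
    q=o["tcp_pos"][:2]-C;L.append(tan);r+=np.clip(.03*rad,-.2,.2)
    print("%.1f d%.0f act%.1f r%.1f tan%.1f rad%.1f fz%.1f"%(o["time_s"],d,np.degrees(np.arctan2(q[1],q[0])),r,tan,rad,f[2]),flush=True)
    b=np.median(L[4:14]) if len(L)>10 else 8
    if np.mean(L[-3:])>b+3.2 or tan>16: break
```

```text
handle [521.7 -70.9]
20.2083 [-0.6  0.1 -0.1] [-1.4  0.7  6.3] 17.48516652783166 [521.5 -70.7  92.7]
20.5 d114 act113.6 r70.1 tan-0.7 rad1.7 fz6.5
20.7 d111 act110.6 r70.2 tan-1.4 rad3.9 fz6.4
21.0 d108 act107.6 r70.3 tan-0.2 rad3.7 fz7.9
21.2 d105 act105.1 r70.4 tan2.9 rad4.7 fz9.7
21.5 d102 act102.4 r70.6 tan5.6 rad5.1 fz10.3
21.7 d99 act99.5 r70.7 tan6.3 rad3.4 fz9.9
22.0 d96 act96.6 r70.8 tan5.4 rad2.9 fz9.0
22.2 d93 act93.6 r70.8 tan5.9 rad2.1 fz7.8
22.5 d90 act90.6 r70.9 tan5.1 rad2.2 fz9.2
22.7 d87 act87.6 r70.9 tan6.1 rad1.5 fz8.0
23.0 d84 act84.6 r71.0 tan5.2 rad1.4 fz7.1
23.2 d81 act81.6 r71.0 tan6.4 rad1.0 fz7.8
23.5 d78 act78.6 r71.0 tan4.7 rad0.7 fz7.8
23.7 d75 act75.6 r71.0 tan5.1 rad0.5 fz7.5
24.0 d72 act72.6 r71.0 tan5.1 rad0.2 fz6.0
24.2 d69 act69.6 r71.0 tan6.1 rad-1.0 fz6.9
24.5 d66 act66.6 r71.0 tan4.3 rad-0.4 fz6.5
24.7 d63 act63.6 r71.0 tan5.7 rad-0.4 fz7.4
25.0 d60 act60.6 r70.9 tan5.7 rad-1.6 fz7.2
25.2 d57 act57.6 r70.9 tan5.0 rad-2.2 fz7.7
25.5 d54 act54.6 r70.8 tan5.0 rad-1.5 fz6.5
25.7 d51 act51.7 r70.8 tan6.2 rad-1.4 fz6.7
26.0 d48 act48.7 r70.7 tan5.7 ra
[... 816 characters left out ...]
.7 tan6.0 rad-1.6 fz4.5
31.0 d-12 act-11.0 r69.7 tan6.0 rad-0.2 fz4.1
31.2 d-15 act-14.0 r69.7 tan5.8 rad0.2 fz5.4
31.5 d-18 act-16.9 r69.7 tan6.5 rad-1.0 fz5.5
31.7 d-21 act-20.0 r69.7 tan7.5 rad0.0 fz4.6
32.0 d-24 act-23.0 r69.7 tan5.9 rad0.8 fz3.6
32.2 d-27 act-26.0 r69.7 tan6.5 rad0.6 fz3.6
32.5 d-30 act-29.0 r69.7 tan6.4 rad0.3 fz3.4
32.7 d-33 act-32.0 r69.7 tan6.0 rad0.6 fz3.7
33.0 d-36 act-35.0 r69.7 tan6.6 rad0.5 fz4.3
33.2 d-39 act-38.0 r69.7 tan7.7 rad0.2 fz4.1
33.5 d-42 act-40.9 r69.8 tan7.6 rad0.6 fz3.2
33.7 d-45 act-43.8 r69.8 tan8.0 rad0.3 fz3.3
34.0 d-48 act-46.8 r69.8 tan9.0 rad0.8 fz2.7
34.2 d-51 act-49.7 r69.8 tan8.8 rad1.0 fz2.7
34.5 d-54 act-52.6 r69.8 tan9.0 rad0.6 fz1.9
```

Run:
```python
from h import *
C=np.array([553,-133.2]);P=lambda d,r=69.8:np.r_[C+r*np.array([np.cos(np.radians(d)),np.sin(np.radians(d))]),110-robot.grip_depth+1]
R=down(72);f0=np.array([-.6,.1,-.1])
def rd(d):
    F=[]
    for _ in range(4): robot.wait(.03);o=robot.observe();F.append(o["ft_force"])
    f=np.mean(F,0)-f0;q=o["tcp_pos"][:2]-C;a=np.arctan2(q[1],q[0])
    print("%.1f d%.1f act%.1f tan%.1f fz%.1f"%(o["time_s"],d,np.degrees(a),f[:2]@[-np.sin(a),np.cos(a)],f[2]),flush=True); return a
for d in(-57,-60,-63): robot.servo_line(P(d),R,vel=60); a=rd(d)
d=np.degrees(a)+.3;robot.servo_line(P(d),R,vel=20);rd(d)
robot.set_gripper(45);p=P(d);robot.servo_line([p[0],p[1],200],vel=120)
robot.goto([400,60,300],down(100));robot.wait(.3)
o=robot.observe();print(o["time_s"],o["ft_force"])
b=cams.grab_frame("scene")[100:240,230:370,::-1];a=cams.grab_frame("top")[150:290,240:380,::-1]
cv2.imwrite("pics/f.png",cv2.resize(np.hstack([a,b]),(800,400),interpolation=cv2.INTER_CUBIC))
```

```text
34.8 d-57.0 act-55.5 tan9.3 fz1.9
35.2 d-60.0 act-58.5 tan10.3 fz2.1
35.6 d-63.0 act-61.4 tan10.4 fz1.7
36.0 d-61.1 act-60.1 tan7.0 fz2.4
38.9917 [-0.239463    0.39024634  0.12007352]
```

View pics/f.png

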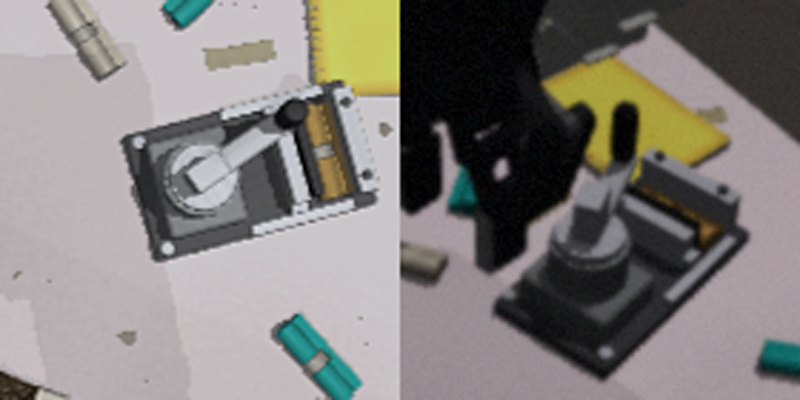

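The final picture shows the crank seated upright at (205,172) with its handle at (293,112). The cylinder at (322,150) is squeezed squarely between the pad and the fixed jaw. Force and angle both put the clamping at about 28–35 N, which is in the good range, and the gripper is clear.

```bash
python3 -c "
from station import robot
print(robot.sign_off())"
```

```text
the job is handed in; nothing more can be done
None
```

The job is handed in: the crank stands seated in the well and released, with the jaw gripping the lock cylinder at an estimated 28–35 N, after about 39 s of robot time.

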